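# Lock the levelling screw of a gel-casting table

## Task

The gel table's levelling screw is set right but its lever locknut is loose: lay the larger fork key over the flats of the screw's head with the key's handle on the rest block beside the upright pin, so that the pin stops the screw from turning along, then swing the locknut's lever clockwise until the nut comes up firmly tight, without forcing it. Then take the key off and lay it flat in the tool tray, leaving the nut tight and the screw as it was set, and leave the small key where it lies.

Things in the scene. Friction and masses are not known exactly. Their poses are not given: they have to be found in the camera images.
- caster: white gel-casting table fixed to the bench. Origin on the bench under the levelling screw's vertical axis; z up. Plate top 45 mm up, spanning x -40..200, y -60..155 mm from the origin. A clear gel tray with comb stands on it at x 100..200 mm, 92 mm high at most; a low round bubble level at x 55, y -35 mm.
- rest (a point): centre of the top of the aluminium rest block, 65 mm above the bench, level with the screw's shoulder; at x 6, y 125 mm in the caster's frame; 55 (x) by 30 (y) mm. The key's handle lies on it, on the -x side of the pin.
- pin: upright steel pin on the rest block, 10 mm thick, 30 mm tall; origin at the centre of its foot, at x 25.5, y 125 mm in the caster's frame. The nut drags the screw clockwise, so the key's handle swings towards +x against the pin and is held. A first gap of 4 to 21 mm between handle and pin is right: the few degrees the screw turns until then are allowed.
- screw_head (a point): foot of the steel screw head, on the screw's axis, on its round shoulder (42 mm across, 65 mm above the bench) that carries the key. The head stands 16 mm above, 20 mm across its flats (this frame's x), 36 mm long (y); its +y points to the rest block, within 4 degrees of the caster's y. The screw turns easily (0.04 N m) unless the key holds it.
- screw_index (a point): point on the rim of the screw's shoulder, 20 mm from the axis along the head frame's +x; shows whether the screw has turned. The screw counts as set if this point ends within 9 mm of its start (about 26 degrees).
- locknut (a joint): turn of the lever locknut on the screw (rad), growing as it tightens, clockwise from above. Starts at 0 to 0.7, has 0.15 N m of friction, and comes up hard near 2.0, to be felt: the torque then rises steeply. Firmly tight is a push of 6 to 25 N on the knob. It stays where it is left. If the screw is not held it turns along and this value does not grow.
- lever_knob (a point): centre of the top of the black knob on the locknut's lever: a vertical cylinder 16 mm thick, 42 mm tall, its top 95 mm above the bench, 80 mm from the screw's axis, about which it swings level. The lever is 11 mm thick. At joint 0 it points about 60 degrees clockwise from the caster's +x axis; it swings clockwise past the table's -y side to its -x side.
- key: larger of two loose steel fork keys, 190 mm long, 0.25 kg, 10 mm thick. Origin: underside, middle of the slot; on the screw it lies at point screw_head. The slot, 24 mm wide, opens to +x, above and below; tines 9 mm wide, x -20..20 mm; handle 16 mm wide, to x -170 mm. On the screw the key's +x is the head's -y. Grip rib on the handle: 44 x 14 mm, centred at x -75 mm, top 42 mm above the underside.
- key_grip (a point): point in the key's grip rib, 75 mm behind the slot's middle, 30 mm above the underside; pinch the rib across the key's y. In the tray it starts beside the small key.
- small_key: smaller fork key, 132 mm long with a 12 mm slot, a bystander beside the larger one in the tray; too small for the head. Origin at the underside, middle of its slot, fork to +x.
- tray: shallow open aluminium tool tray 250 (x) x 180 (y) mm, fixed; walls 12 mm high, 5 mm thick, floor 5 mm thick. Origin under its centre. Both keys lie in it side by side, about 80 mm apart, forks roughly to the tray's +x; either can be on either side.
There are look-alikes about, which are no part of the job. Leave any brown or green look-alike of the key alone.

How it is judged:
By the outcome, as a careful person would: the job done as asked, in the order asked, and still so for the second after the job is handed in, with the robot touching nothing.
It also fails if it takes over 72 s, if anything falls off the work surface, if the arm or the gripper's body presses on something with over 40 N, if the wrist force passes 120 N, or if a joint passes its speed limit or range.

## Robot

A 6-joint arm with a two-finger parallel gripper is mounted at the origin on the work surface. World frame = base frame: x ahead of the robot, y to its left, z up, the work surface at z = 0. Lengths are in m, angles in rad, forces in N, time in s.
With the tool pointing down it reaches from about 0.275 to 0.825 m from the base axis. Payload 5.2 kg.
Tool frame: the origin (TCP) lies at the very end of the fingers, on their centre line; the grasp point (between the pads) lies 19 mm behind it; z points along the fingers, y is the line along which they close (so a half turn about z gives the same grasp; the last joint's range is limited). The gripper opens to 93 mm and grips with 3 to 60 N. Pads are 15 mm wide; open, the fingers measure 128 mm over their backs; the gripper's body (75 mm by 188 mm) begins 65 mm behind the grasp point.
Start: joints at [1.021, 0.259, 1.535, -0, 1.348, -0.203], TCP at [0.187, 0.517, 0.219] pointing down, gripper open.
Joint ranges: [-3.14, 3.14], [-0.91, 2.08], [0.19, 2.58], [-1.22, 4.36], [0.22, 2.71], [-3.12, 3.12]. Speed limits (rad/s): [2.57, 2.57, 3.14, 3.14, 3.14, 3.14].

## Interface

Orientations are given as [roll, pitch, yaw] about the fixed x, y, z axes, in that order (R = Rz(yaw) Ry(pitch) Rx(roll)).
In Python, from rig import arm, optics, workorder, boxes_of gives the robot as it stands.
- The arm moves only by the shell command python3 -m handwheel 'ROWS'. ROWS is JSON, one flat list of numbers, 7 for each row, row after row: the shift along the tool's x, y, z in cm, then the turn, a rotation vector about the tool's x, y, z in rad, then the opening in per cent of the stroke, from 0 (shut) to 100 (fully open). In form: [x, y, z, wx, wy, wz, hand, x, y, z, wx, wy, wz, hand, ...]. A call has 1 to 12 rows; each row shifts and turns the commanded pose from where the row before left it, along the tool's axes as they then stand; what a row does not reach is not made up. A row lasts 1/12 s, in which the tool goes at most 41.7 mm and 7.16 degrees, less where a joint would pass 70% of its speed; a pose out of reach is approached as far as the arm can. A call with a gripper value outside its range is refused whole. The fingers move at their own pace and stop on an object; the grip force is fixed at half the most. Time passes only in rows, so rows that do not move let the fingers close. It gives the time, the measured TCP pose, the force, the opening and the grip force at its end, in the units of the state.
- arm.sense(): the state, without advancing time (a new reading comes with each control period).
- optics.grab_frame(name): name is "scene" or "top" or "wrist"; returns a dict with "img" (480x640x3 uint8, red, green, blue), "depth" (480x640 float32, m along the optical axis (not along the pixel's ray), 0 where there is no reading), "fx", "fy", "cx", "cy" (pixels), "camera_from_world" (4x4, takes a point from world to camera coordinates). Camera axes: x right, y down, z forward; pixel columns grow to the right and rows downward; lengths in m; the calibration is good to about 2 mm. A picture is of the moment at which its call begins.
- workorder.hand_in(): hands the job in; it is judged then, once.
Trained networks look in the newest picture that a camera, given by its name, has taken for a name from the list of things; names that differ only in an ending like _2 or _b are one class to them, and where a whole thing is asked for, a point or a joint stands for the part that bears it (a point fixed in the world has none). Each returns a list of dicts, best first, with "confidence" (0 to 1); they miss things now and then, are a little off and sometimes report something else, mostly with a low value. They report only what shows in the picture. A call takes as long as a camera call. They do not tell look-alikes from the thing itself.
- boxes_of(label, camera): "position" ([x, y, z] in m, in world coordinates, good to about 4 mm: the middle of the surface that is visible of it).
The state is a dict: "clock": time; "q": joint angles; "qd": joint speeds; "joint_efforts": joint torques, N m; "tcp_pos": TCP position; "eef_rot": TCP orientation; "contact_force": force on the tool from outside, world axes, zero at the start; "moment": the same for the moment, N m; "grip_width": finger opening in m; "gripper_force": force on a finger pad.
Only numpy, scipy, OpenCV 4.12 (cv2) and the standard library are available. Lean on these libraries where they do the work, as an engineer would, in place of code of your own. Each camera call takes 0.05 s, during which the arm holds its last target. There are 200 camera calls.

## Working session

There is one attempt and no reset: what is moved stays moved. The work goes in short steps, Python scripts to look and compute and a shell command to move; the robot and the scene stay as the last step left them, time stands still between calls to the robot, and variables do not carry over. Pictures are saved under pics/ and viewed, at most 10 in all, crops included, and the job is handed in when it is done.

```bash
ls; mkdir -p pics
python3 - <<'E'
from rig import arm, optics, workorder, boxes_of
import cv2
for c in("top","scene"):
    f=optics.grab_frame(c); cv2.imwrite(f"pics/{c}0.png",f["img"][:,:,::-1])
    import numpy as np; np.savez(f"/tmp/{c}.npz",**f)
    for n in("caster","pin","screw_head","locknut","lever_knob","key","key_grip","small_key","tray"):
        print(c,n,[([round(v,3) for v in b["position"]],round(b["confidence"],2)) for b in boxes_of(n,c)][:4])
print(arm.sense())
E
```

```text
pics
top caster [([0.576, -0.165, 0.045], 0.66)]
top pin []
top screw_head [([0.502, -0.212, 0.062], 0.57)]
top locknut [([0.513, -0.237, 0.056], 0.61)]
top lever_knob [([0.508, -0.237, 0.059], 0.64)]
top key [([0.181, 0.33, 0.008], 0.97), ([0.543, 0.093, 0.009], 0.93), ([0.477, 0.286, 0.012], 0.59), ([0.579, -0.162, 0.044], 0.32)]
top key_grip [([0.187, 0.332, 0.011], 0.89), ([0.476, 0.284, 0.011], 0.87), ([0.545, 0.086, 0.008], 0.87)]
top small_key [([0.497, 0.371, 0.009], 0.59)]
top tray [([0.497, 0.336, 0.006], 0.8)]
scene caster [([0.516, -0.243, 0.059], 0.62), ([0.596, -0.176, 0.045], 0.55)]
scene pin [([0.527, -0.089, 0.085], 0.62)]
scene screw_head [([0.507, -0.216, 0.068], 0.96)]
scene locknut [([0.513, -0.241, 0.062], 0.87), ([0.506, -0.217, 0.069], 0.56), ([0.492, 0.284, 0.014], 0.37)]
scene lever_knob [([0.513, -0.235, 0.059], 0.95)]
scene key [([0.487, 0.285, 0.013], 0.91), ([0.188, 0.337, 0.01], 0.65), ([0.555, 0.097, 0.012], 0.56)]
scene key_grip [([0.19, 0.334, 0.01], 0.77), ([0.493, 0.283, 0.013], 0.75), ([0.555, 0.095, 0.015], 0.59)]
scene small_key [([0.505, 0.363, 0.015], 0.74)]
scene tray [([0.509, 0.336, 0.007], 0.61)]
{'clock': 1.0, 'q': array([ 1.02121767e+00,  2.58597953e-01,  1.53500233e+00, -2.32105951e-06,
        1.34800786e+00, -2.02788440e-01]), 'qd': array([ 0.00154848,  0.00060791, -0.0009676 , -0.00119441, -0.00180802,
       -0.0008852 ]), 'joint_efforts': array([ 1.20797238e-03, -4.37201786e+01, -2.84311062e+01,  7.20130792e-02,
        3.12039326e-02, -1.87710498e-05]), 'tcp_pos': array([0.18690739, 0.51726781, 0.2186529 ]), 'eef_rot': array([-3.14157702e+00, -9.03416149e-07,  2.79480295e+00]), 'contact_force': array([ 0.1660303 , -0.79125808,  0.23437186]), 'moment': array([0.02964885, 0.02912478, 0.00744026]), 'gripper_force': 0.0, 'grip_width': 0.0929962935198832}
```

View pics/top0.png

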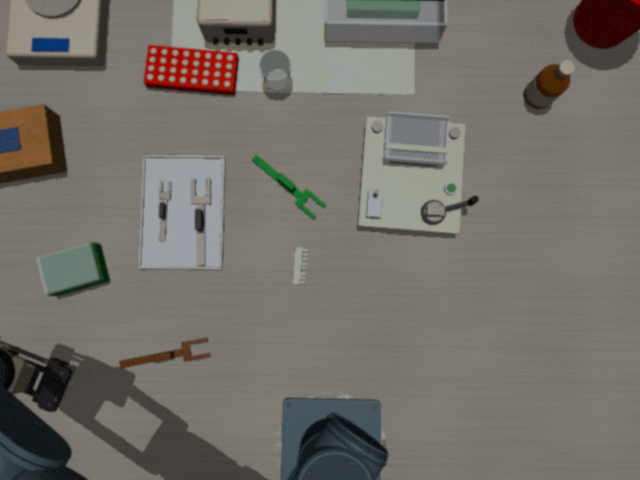

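View pics/scene0.png

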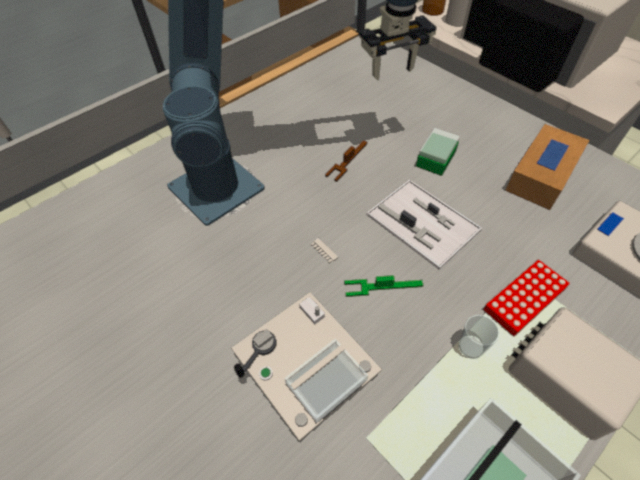

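The top view shows three steel or look-alike keys to choose from: steel pair in the tray at (201,220) and (164,205), brown at (170,353), green at (290,188). The steel key at (201,220) is the larger of the tray pair, so it fits. The screw is at (433,211), the rest and pin at (374,204), and the knob at (473,201). The networks' lever_knob position is really the lever, so I'll measure the knob from depth.

```bash
cat > h.py <<'E'
import numpy as np,cv2
def cloud(f):
    d=np.asarray(f["depth"],float); v,u=np.mgrid[:480,:640]
    p=np.stack([(u-f["cx"])/f["fx"]*d,(v-f["cy"])/f["fy"]*d,d],-1)
    T=np.linalg.inv(f["camera_from_world"]); w=p@T[:3,:3].T+T[:3,3]; w[d<=0]=np.nan; return w
def proj(f,P):
    P=np.atleast_2d(P); c=P@f["camera_from_world"][:3,:3].T+f["camera_from_world"][:3,3]
    return np.c_[c[:,0]/c[:,2]*f["fx"]+f["cx"],c[:,1]/c[:,2]*f["fy"]+f["cy"]]
def pca(P):
    c=P.mean(0); w,v=np.linalg.eigh(np.cov((P-c).T)); return c,v[:,-1]
E
python3 - <<'E'
from h import *
f={k:v for k,v in np.load("/tmp/top.npz").items()}; w=cloud(f)
def sel(x0,x1,y0,y1,z0,z1):
    return w[(w[...,0]>x0)&(w[...,0]<x1)&(w[...,1]>y0)&(w[...,1]<y1)&(w[...,2]>z0)&(w[...,2]<z1)]
def box(n,P): print(n,len(P),P.mean(0).round(4) if len(P) else '',P.min(0).round(3),P.max(0).round(3))
P=sel(.38,.62,.25,.33,.010,.06); box("key",P)
c,d=pca(P[:,:2]); print(c,d,np.degrees(np.arctan2(d[1],d[0])))
box("rib",sel(.38,.62,.25,.33,.025,.06))
box("small",sel(.38,.62,.33,.41,.010,.06))
box("plate",sel(.4,.75,-.35,0,.040,.05))
box("head",sel(.45,.55,-.26,-.17,.07,.09)); box("should",sel(.45,.55,-.26,-.17,.058,.09))
box("knob",sel(.45,.62,-.35,-.26,.08,.11))
box("rest",sel(.45,.58,-.13,-.04,.058,.075)); box("pin",sel(.45,.58,-.13,-.04,.08,.11))
P=w[:, :];m=((w[...,2]>.040)&(w[...,2]<.05)&(w[...,0]>.4)&(w[...,1]<0)&(w[...,1]>-.4)).astype(np.uint8)
r=cv2.findContours(m,cv2.RETR_EXTERNAL,cv2.CHAIN_APPROX_NONE)[0]; r=max(r,key=cv2.contourArea)
W=w[r[:,0,1],r[:,0,0]][:,:2].astype(np.float32); print(cv2.minAreaRect(W))
I=f["img"][:,:,::-1]
cv2.imwrite("pics/crop.png",np.hstack([cv2.resize(I[150:275,130:235],(400,476)),cv2.resize(I[180:245,345:485],(400,476*1)) ]))
E
```

```text
key 1039 [0.4926 0.288  0.0196] [0.381 0.25  0.01 ] [0.62  0.33  0.054]
[0.49258125 0.28800246] [-0.99965886 -0.0261184 ] -178.50335593628873
rib 174 [0.4722 0.286  0.0445] [0.451 0.28  0.025] [0.493 0.294 0.054]
small 587 [0.5112 0.3684 0.0162] [0.381 0.331 0.01 ] [0.618 0.409 0.04 ]
plate 6648 [ 0.5556 -0.1598  0.0455] [ 0.452 -0.279  0.04 ] [ 0.704 -0.051  0.05 ]
head 186 [ 0.4949 -0.2065  0.0808] [ 0.479 -0.225  0.07 ] [ 0.506 -0.187  0.089]
should 482 [ 0.4957 -0.2098  0.0698] [ 0.47  -0.26   0.058] [ 0.546 -0.182  0.089]
knob 60 [ 0.5166 -0.2826  0.0935] [ 0.509 -0.291  0.082] [ 0.525 -0.276  0.101]
rest 368 [ 0.5077 -0.0826  0.0654] [ 0.481 -0.099  0.058] [ 0.538 -0.067  0.074]
pin 25 [ 0.5282 -0.0838  0.0932] [ 0.524 -0.089  0.08 ] [ 0.533 -0.08   0.099]
((0.5784894824028015, -0.16513915359973907), (0.2155659943819046, 0.24083776772022247), 86.49040222167969)
```

View pics/crop.png

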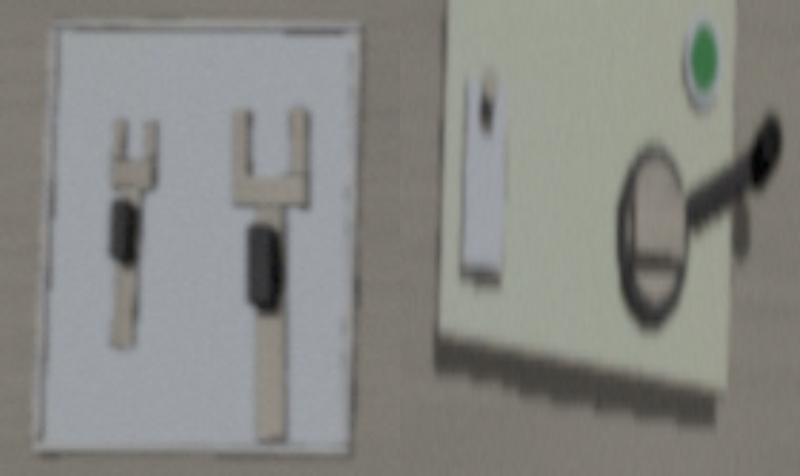

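The crop shows the larger, steel key at crop (270,265). It has the wide slot and longer handle, with its fork to +x. That's the target. Next I move over it.

```bash
python3 -m handwheel '[-3.85,-1.33,0,0,0,0,50,-3.85,-1.33,0,0,0,0,50,-3.85,-1.33,0,0,0,0,50,-3.85,-1.33,0,0,0,0,50,-3.85,-1.33,0,0,0,0,50,-3.85,-1.33,0,0,0,0,50,-3.85,-1.33,0,0,0,0,50,-3.85,-1.33,0,0,0,0,50,-3.85,-1.33,0,0,0,0,50,0,0,0,0,0,-0.11,50,0,0,0,0,0,-0.11,50,0,0,0,0,0,-0.11,50]'
cat > look.py <<'E'
import sys
from rig import arm, optics
from h import *
s=arm.sense(); f=optics.grab_frame("wrist"); np.savez("/tmp/wrist.npz",**f); w=cloud(f)
cv2.imwrite(f"pics/{sys.argv[1]}.png",f["img"][:,:,::-1]); print(s["clock"],s["tcp_pos"].round(4),s["eef_rot"].round(4),s["q"].round(2))
E
python3 look.py w1
python3 - <<'E'
from h import *
f=dict(np.load("/tmp/wrist.npz")); w=cloud(f)
print(np.linalg.inv(f["camera_from_world"]).round(3))
def sel(x0,x1,y0,y1,z0,z1):
    return w[(w[...,0]>x0)&(w[...,0]<x1)&(w[...,1]>y0)&(w[...,1]<y1)&(w[...,2]>z0)&(w[...,2]<z1)]
for n,z0,z1 in(("key",.0115,.025),("rib",.03,.055)):
    P=sel(.38,.60,.25,.33,z0,z1)
    if len(P): c,d=pca(P[:,:2]); print(n,len(P),P.mean(0).round(4),P.min(0).round(3),P.max(0).round(3),np.degrees(np.arctan2(d[1],d[0])))
E
```

```text
clock: 2.0
tcp_pos: [0.473, 0.2859, 0.2184]
eef_rot: [-3.142, -0.0, 3.128]
contact_force: [-0.0, 0.8, -0.2]
grip_width: 0.0466
gripper_force: 0.0
2.0 [0.473  0.2859 0.2184] [-3.1415e+00 -4.0000e-04  3.1278e+00] [ 0.34  0.26  1.53  0.    1.35 -1.22]
[[ 0.014  0.97   0.241  0.406]
 [ 1.    -0.014 -0.003  0.286]
 [ 0.     0.241 -0.971  0.385]
 [ 0.     0.     0.     1.   ]]
key 3353 [0.4744 0.2886 0.0153] [0.38  0.269 0.012] [0.567 0.313 0.025] -177.57879410011017
rib 924 [0.4702 0.2884 0.0468] [0.45  0.281 0.03 ] [0.493 0.296 0.049] -177.3653698971955
```

View pics/w1.png

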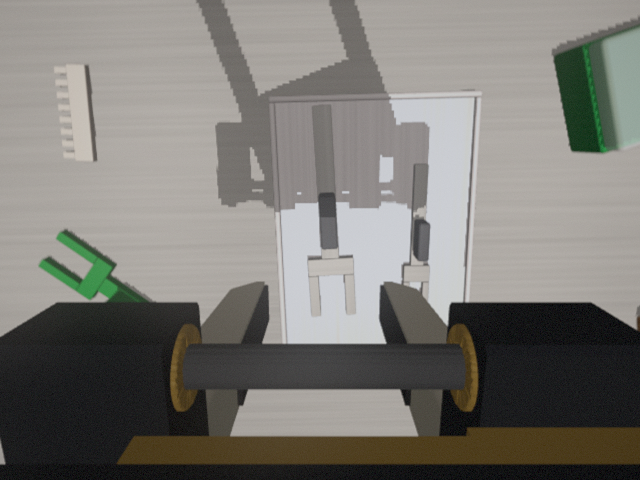

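The wrist picture shows the larger key at about (328,220), with its rib between the fingers and its fork at (332,285). The small key is at (420,240), clear of the fingers. Next I descend and grasp.

```bash
python3 -m handwheel '[0.25,0.25,4,0,0,-0.057,50,0,0,4,0,0,0,50,0,0,4,0,0,0,50,0,0,4,0,0,0,50,0,0,2,0,0,0,50,0,0,1.9,0,0,0,50,0,0,0,0,0,0,50,0,0,0,0,0,0,0,0,0,0,0,0,0,0,0,0,0,0,0,0,0,0,0,0,0,0,0,0,0,0,0,0,0,0,0]'; python3 -m handwheel '[0,0,0,0,0,0,0,0,0,0,0,0,0,0,0,0,0,0,0,0,0]'
```

```text
clock: 3.05
tcp_pos: [0.4704, 0.2898, 0.021]
eef_rot: [3.141, 0.002, -3.102]
contact_force: [0.3, -0.4, -0.2]
grip_width: 0.0175
gripper_force: 0.0
clock: 3.3
tcp_pos: [0.4703, 0.2897, 0.0208]
eef_rot: [3.141, 0.002, -3.101]
contact_force: [-0.6, -1.0, 5.9]
grip_width: 0.0139
gripper_force: 30.0
```

```bash
python3 -m handwheel '[0,0,-1,0,0,0,0,0,0,-3,0,0,0,0,0,0,-4,0,0,0,0,0,0,-4,0,0,0,0,0,0,-4,0,0,0,0,-0.1,-2,0,0,0,0,0,-0.1,-3.5,0,0,0,0,0,-0.1,-3.5,0,0,0,0,0,-0.1,-3.5,0,0,0,0,0,-0.1,-3.5,0,0,0,0,0,-0.1,-3.5,0,0,0,0,0,-0.1,-3.5,0,0,0,0,0]'
python3 -m handwheel '[-0.1,-3.5,0,0,0,0,0,-0.1,-3.5,0,0,0,0,0,-0.1,-3.5,0,0,0,0,0,-0.1,-3.5,0,0,0,0,0,-0.1,-3.5,0,0,0,0,0,-0.1,-2,0,0,0,0,0,0,0,0,0,0,0.08,0,0,0,0,0,0,0.12,0,0,0,0,0,0,0.12,0,0,0,0,0,0,0.12,0,0,0,0,0,0,0.12,0,0,0,0,0,0,0.12,0]'
python3 -m handwheel '[0,0,0,0,0,0.12,0,0,0,0,0,0,0.12,0,0,0,0,0,0,0.12,0,0,0,0,0,0,0.12,0,0,0,0,0,0,0.12,0,0,0,0,0,0,0.12,0,0,0,0,0,0,0.12,0,0,0,0,0,0,0.12,0,0,0,0,0,0,0.03,0,0,0,0,0,0,0,0]'
python3 look.py w2;python3 - <<'E'
from rig import optics
import cv2,numpy as np
f=optics.grab_frame("scene");np.savez("/tmp/scene.npz",**f)
a=cv2.imread("pics/w2.png");b=f["img"][200:400,180:420,::-1]
cv2.imwrite("pics/v2.png",np.hstack([cv2.resize(a,(480,360)),cv2.resize(b,(320,267),interpolation=2)[:,:] if 0 else cv2.copyMakeBorder(cv2.resize(b,(320,267)),0,93,0,0,0)]))
E
```

```text
clock: 4.3
tcp_pos: [0.4851, 0.0585, 0.1799]
eef_rot: [3.141, -0.0, -3.101]
contact_force: [0.8, -0.1, -2.6]
grip_width: 0.0139
gripper_force: 30.0
clock: 5.3
tcp_pos: [0.4992, -0.1344, 0.1797]
eef_rot: [-3.141, -0.001, 2.496]
contact_force: [-0.0, 0.9, -2.2]
grip_width: 0.0136
gripper_force: 30.0
clock: 6.13
tcp_pos: [0.4992, -0.1344, 0.1797]
eef_rot: [-3.141, -0.0, 1.511]
contact_force: [0.7, 0.3, -2.9]
grip_width: 0.0143
gripper_force: 30.0
6.1333 [ 0.4992 -0.1344  0.1797] [-3.1408e+00 -4.0000e-04  1.5106e+00] [-0.48  0.23  1.67  0.    1.24 -0.42]
```

View pics/v2.png

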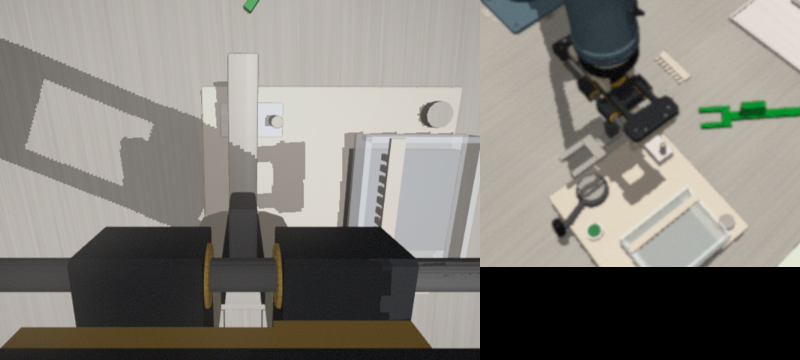

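The held key's handle runs straight up the wrist picture at (242,125), left of the pin at (275,121), with the fork above the screw. Next I fit the head angle and the key pose.

Run:
```python
from h import *
def rep(n,P):
    if len(P)<8: print(n,len(P));return
    c,d=pca(P[:,:2]); r=cv2.minAreaRect(P[:,:2].astype(np.float32))
    print(n,len(P),P.mean(0).round(4),"dir",np.degrees(np.arctan2(d[1],d[0])).round(1),"rect",np.round(r[0],4),np.round(r[1],4),round(r[2],1))
def sel(w,x0,x1,y0,y1,z0,z1):
    return w[(w[...,0]>x0)&(w[...,0]<x1)&(w[...,1]>y0)&(w[...,1]<y1)&(w[...,2]>z0)&(w[...,2]<z1)]
for c in("top","scene"):
    w=cloud(dict(np.load(f"/tmp/{c}.npz")))
    rep(c+" head",sel(w,.46,.54,-.25,-.17,.077,.086))
    rep(c+" shoulder",sel(w,.46,.54,-.235,-.17,.060,.069))
    rep(c+" fork",sel(w,.44,.56,-.28,-.15,.15,.185))
    rep(c+" knob",sel(w,.45,.58,-.32,-.255,.088,.102))
    rep(c+" pin",sel(w,.51,.55,-.1,-.07,.088,.102))
    rep(c+" rest",sel(w,.47,.55,-.12,-.05,.060,.069))
w=cloud(dict(np.load("/tmp/wrist.npz")))
rep("wrist handle",sel(w,.46,.54,-.1,.2,.165,.19)); rep("wrist pin",sel(w,.505,.55,-.11,-.06,.085,.102));rep("wrist rest",sel(w,.47,.55,-.12,-.05,.060,.069))
P=sel(w,.46,.54,-.1,.2,.165,.19); k=np.histogram(P[:,1],20);print(k)
for y0,y1 in((-.09,-.06),(-.06,-.03),(-.03,0)):
    Q=P[(P[:,1]>y0)&(P[:,1]<y1)];print(Q.mean(0).round(4),Q.min(0).round(3),Q.max(0).round(3)) if len(Q) else 0
```

```text
top head 162 [ 0.4952 -0.2071  0.0812] dir 89.9 rect [ 0.4948 -0.2066] [0.0208 0.0355] 2.1
top shoulder 189 [ 0.4927 -0.2042  0.064 ] dir -177.3 rect [ 0.4954 -0.2076] [0.049  0.0503] 57.4
top fork 0
top knob 50 [ 0.517  -0.2833  0.0953] dir -178.8 rect [ 0.5171 -0.2836] [0.0143 0.0135] 13.3
top pin 21 [ 0.5285 -0.0842  0.0953] dir 164.3 rect [ 0.5286 -0.0848] [0.0091 0.0084] 4.7
top rest 341 [ 0.5077 -0.0828  0.0651] dir 178.1 rect [ 0.5093 -0.0829] [0.03   0.0559] 86.9
scene head 169 [ 0.4961 -0.2084  0.081 ] dir 89.3 rect [ 0.4958 -0.2075] [0.0365 0.0208] 88.9
scene shoulder 148 [ 0.5034 -0.2117  0.0643] dir 52.6 rect [ 0.4987 -0.2107] [0.05   0.0427] 32.7
scene fork 572 [ 0.4972 -0.1952  0.1732] dir 83.9 rect [ 0.4955 -0.1919] [0.0846 0.0432] 87.5
scene knob 57 [ 0.5182 -0.2851  0.0945] dir -164.6 rect [ 0.5173 -0.2851] [0.0144 0.014 ] 76.1
scene pin 23 [ 0.5293 -0.0853  0.0937] dir 122.9 rect [ 0.529  -0.0851] [0.0091 0.0084] 62.1
scene rest 191 [ 0.5163 -0.0859  0.0649] dir 179.3 rect [ 0.5163 -0.0842] [0.0309 0.041 ] 88.0
wrist handle 5898 [ 0.5019 -0.0703  0.1745] dir 86.4 rect [ 0.5019 -0.0717] [0.0575 0.0161] 86.5
wrist pin 240 [ 0.5275 -0.0831  0.0947] dir 158.2 rect [ 0.5277 -0.0833] [0.0093 0.0094] 41.2
wrist rest 1735 [ 0.5126 -0.0818  0.0653] dir 176.5 rect [ 0.5085 -0.082 ] [0.0297 0.055 ] 86.3
(array([262, 263, 264, 276, 275, 285, 292, 288, 289, 299, 295, 299, 302,
       307, 315, 316, 319, 331, 340, 281]), array([-0.09998518, -0.09711364, -0.0942421 , -0.09137056, -0.08849902,
       -0.08562748, -0.08275594, -0.0798844 , -0.07701286, -0.07414132,
       -0.07126978, -0.06839824, -0.0655267 , -0.06265516, -0.05978362,
       -0.05691208, -0.05404054, -0.051169  , -0.04829746, -0.04542593,
       -0.04255439]))
[ 0.5017 -0.0748  0.1745] [ 0.493 -0.09   0.172] [ 0.51  -0.06   0.177]
[ 0.503  -0.0514  0.1745] [ 0.495 -0.06   0.171] [ 0.512 -0.043  0.177]
```

```bash
python3 -m handwheel '[0.35,-0.07,2,0,0,-0.027,0,0.35,-0.07,2,0,0,0,0,0,0,2,0,0,0,0,0,0,1,0,0,0,0,0,0,0,0,0,0,0,0,0,0,0,0,0,0]'
cat > fork.py <<'E'
from rig import optics,arm
from h import *
import sys
z=arm.sense()["tcp_pos"][2]-.0152
f=optics.grab_frame("scene");np.savez("/tmp/scene.npz",**f);w=cloud(f)
m=lambda x0,x1,y0,y1,z0,z1:(w[...,0]>x0)&(w[...,0]<x1)&(w[...,1]>y0)&(w[...,1]<y1)&(w[...,2]>z0)&(w[...,2]<z1)
F=w[m(.46,.54,-.26,-.185,z+.006,z+.014)];H=w[m(.46,.54,-.25,-.17,.077,.085)]
for n,P in(("fork",F),("head",H)):
    if len(P)>9: print(n,len(P),P.mean(0).round(4),P.min(0).round(4),P.max(0).round(4))
for y0 in np.arange(-.235,-.18,.006):
    Q=F[(F[:,1]>y0)&(F[:,1]<y0+.006)]
    if len(Q): x=np.sort(Q[:,0]); g=np.argmax(np.diff(x)) if len(x)>1 else 0; print(round(y0,3),len(Q),x[0].round(4),x[g].round(4),x[min(g+1,len(x)-1)].round(4),x[-1].round(4))
b=f["img"][300:390,210:310,::-1]
cv2.imwrite(f"pics/{sys.argv[1]}.png",cv2.resize(b,(600,540),interpolation=cv2.INTER_CUBIC))
E
python3 fork.py f1
```

```text
clock: 6.73
tcp_pos: [0.4986, -0.1277, 0.1097]
eef_rot: [-3.141, -0.0, 1.539]
contact_force: [-0.1, 0.3, -2.4]
grip_width: 0.014
gripper_force: 30.0
fork 202 [ 0.4969 -0.2055  0.104 ] [ 0.4742 -0.2272  0.1007] [ 0.5173 -0.1851  0.1082]
head 96 [ 0.4917 -0.2088  0.0814] [ 0.4844 -0.2257  0.0779] [ 0.5038 -0.1894  0.0844]
-0.229 22 0.4754 0.4843 0.5074 0.5165
-0.223 26 0.4754 0.4831 0.5077 0.5159
-0.217 28 0.4745 0.4838 0.5065 0.5158
-0.211 30 0.4751 0.4834 0.5081 0.5166
-0.205 24 0.4753 0.483 0.5084 0.517
-0.199 27 0.4742 0.4836 0.5069 0.5173
-0.193 26 0.4753 0.484 0.4927 0.5163
-0.187 19 0.4786 0.4837 0.488 0.5172
```

View pics/f1.png

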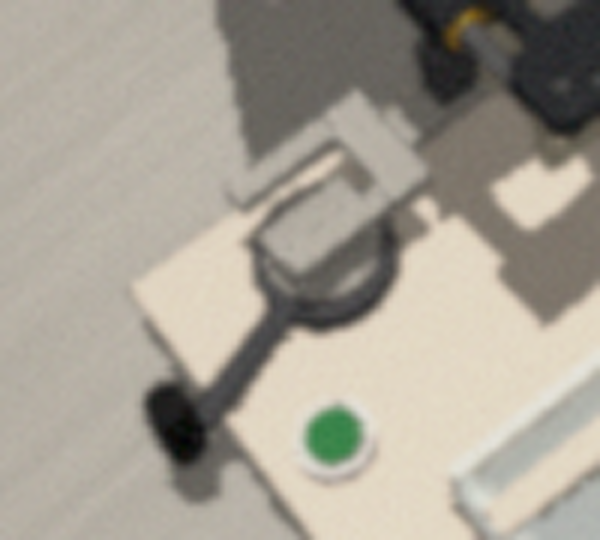

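The picture shows the fork straddling the head at (320,220) from above, with the tines parallel to the flats and the slot centred to within 0.5 mm. I'll shift 1.5 mm back and lower gently.

```bash
python3 -m handwheel '[0.15,0.02,0.8,0,0,0,0,0,0,0.4,0,0,0,0,0,0,0.4,0,0,0,0,0,0,0.4,0,0,0,0,0,0,0,0,0,0,0]';python3 -m handwheel '[0,0,0.4,0,0,0,0,0,0,0.3,0,0,0,0,0,0,0.2,0,0,0,0,0,0,0,0,0,0,0]'; python3 fork.py f2
```

```text
clock: 7.2
tcp_pos: [0.4984, -0.1259, 0.0888]
eef_rot: [-3.14, -0.001, 1.539]
contact_force: [-0.1, 0.9, -2.2]
grip_width: 0.014
gripper_force: 30.0
clock: 7.53
tcp_pos: [0.4989, -0.1261, 0.0808]
eef_rot: [3.141, 0.0, 1.539]
contact_force: [0.1, 0.5, -1.0]
grip_width: 0.0136
gripper_force: 30.0
fork 219 [ 0.4983 -0.2064  0.0757] [ 0.4744 -0.2258  0.0717] [ 0.5183 -0.185   0.0796]
head 200 [ 0.4962 -0.2047  0.0804] [ 0.4764 -0.226   0.077 ] [ 0.5181 -0.1708  0.0849]
-0.229 22 0.4764 0.4821 0.4883 0.5154
-0.223 34 0.4752 0.4941 0.5006 0.5165
-0.217 29 0.4755 0.4823 0.4947 0.516
-0.211 35 0.4744 0.4909 0.4961 0.5172
-0.205 31 0.4752 0.4827 0.4919 0.5161
-0.199 27 0.4768 0.4898 0.4974 0.5171
-0.193 29 0.4747 0.4974 0.5054 0.5176
-0.187 12 0.4763 0.4887 0.4958 0.5183
```

```bash
python3 -m handwheel '[0,0,0,0,0,0,38,0,0,0,0,0,0,38,0,0,0,0,0,0,38,0,0,0,0,0,0,38,0,0,-1,0,0,0,38,0,0,-2,0,0,0,38,0,0,-4,0,0,0,38]';python3 fork.py f3; python3 -m handwheel '[-2,0.4,0,0,0,0,38,-3.8,0.5,0,0,0,0,38,-3.8,0.5,0,0,0,0,38,-3.8,0.5,0,0,0,0,38,-2.3,0.4,0,0,0,0,38,0,0,0,0,0,-0.107,38,0,0,0,0,0,-0.1,38,0,0,0,0,0,-0.1,38,0,0,0,0,0,0,38]'; python3 look.py w3
python3 - <<'E'
from rig import optics
from h import *
f=optics.grab_frame("scene");w=cloud(f)
m=(w[...,0]>.45)&(w[...,0]<.56)&(w[...,1]>-.33)&(w[...,1]<-.25)&(w[...,2]>.088)&(w[...,2]<.102);print("knob",w[m].mean(0),m.sum())
P=w[(w[...,0]>.46)&(w[...,0]<.53)&(w[...,1]>-.15)&(w[...,1]<0)&(w[...,2]>.07)&(w[...,2]<.082)]
c,d=pca(P[:,:2]);print("handle",P.mean(0),len(P),np.degrees(np.arctan2(d[1],d[0])))
E
```

```text
clock: 8.17
tcp_pos: [0.4961, -0.1249, 0.1483]
eef_rot: [-3.134, -0.004, 1.539]
contact_force: [0.7, -0.3, -0.6]
grip_width: 0.0354
gripper_force: 0.0
head 212 [ 0.4963 -0.204   0.0803] [ 0.4756 -0.2256  0.077 ] [ 0.5171 -0.1711  0.0847]
clock: 8.97
tcp_pos: [0.517, -0.2843, 0.1513]
eef_rot: [3.141, 0.001, 1.849]
contact_force: [0.0, 0.2, -0.7]
grip_width: 0.0356
gripper_force: 0.0
8.9667 [ 0.517  -0.2843  0.1513] [3.1412e+00 7.0000e-04 1.8487e+00] [-0.69  0.38  1.53 -0.    1.23 -0.97]
knob [ 0.51908966 -0.28795496  0.09454688] 33
handle [ 0.50247639 -0.08094907  0.07523853] 279 92.134818276465
```

View pics/w3.png

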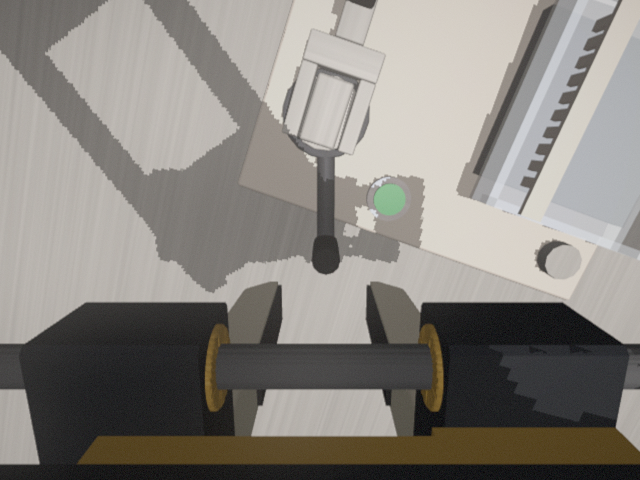

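The wrist picture shows the key seated around the head at (330,100), with the knob at (325,250) centred between the fingers. Next I descend and swing.

```bash
python3 -m handwheel '[0,0,3,0,0,0,38,0,0,3,0,0,0,38,0,0,1.5,0,0,0,38,0,0,0.7,0,0,0,38,0,0,0,0,0,0,38]'; python3 -m handwheel '[0.02,-0.4,0,0,0,0.05,38,0.02,-0.4,0,0,0,0.05,38,0.04,-0.8,0,0,0,0.1,38,0.04,-0.8,0,0,0,0.1,38,0.04,-0.8,0,0,0,0.1,38,0.04,-0.8,0,0,0,0.1,38]'; python3 -m handwheel '[0.04,-0.8,0,0,0,0.1,38,0.04,-0.8,0,0,0,0.1,38,0.04,-0.8,0,0,0,0.1,38,0.04,-0.8,0,0,0,0.1,38,0.04,-0.8,0,0,0,0.1,38]'; python3 fork.py f4
```

```text
clock: 9.48
tcp_pos: [0.5161, -0.2829, 0.0672]
eef_rot: [-3.14, -0.003, 1.844]
contact_force: [-0.9, -0.2, 0.1]
grip_width: 0.0355
gripper_force: 0.0
clock: 9.98
tcp_pos: [0.4785, -0.2855, 0.0706]
eef_rot: [3.138, 0.002, 1.339]
contact_force: [1.4, 0.0, -1.2]
grip_width: 0.0355
gripper_force: 0.9
clock: 10.4
tcp_pos: [0.4433, -0.2679, 0.0707]
eef_rot: [3.136, 0.0, 0.839]
contact_force: [2.7, -1.0, -1.5]
grip_width: 0.0355
gripper_force: 1.0
fork 52 [ 0.4976 -0.2197  0.065 ] [ 0.4616 -0.2592  0.0616] [ 0.5203 -0.1852  0.0693]
head 199 [ 0.4963 -0.206   0.0805] [ 0.4766 -0.2278  0.077 ] [ 0.5207 -0.1704  0.0847]
-0.235 1 0.479 0.479 0.479 0.479
-0.229 16 0.484 0.5005 0.5069 0.514
-0.223 6 0.4769 0.4803 0.5004 0.5177
-0.217 4 0.5135 0.5161 0.5194 0.5194
-0.211 4 0.5148 0.516 0.5188 0.5188
-0.205 4 0.5168 0.5183 0.5203 0.5203
-0.199 1 0.5188 0.5188 0.5188 0.5188
-0.193 5 0.4964 0.5025 0.5181 0.5199
-0.187 2 0.4894 0.4894 0.4938 0.4938
```

```bash
python3 -m handwheel '[0.04,-0.8,0,0,0,0.1,38,0.04,-0.8,0,0,0,0.1,38,0.04,-0.8,0,0,0,0.1,38,0.04,-0.8,0,0,0,0.1,38,0.04,-0.8,0,0,0,0.1,38,0.04,-0.8,0,0,0,0.1,38]';  python3 - <<'E'
from rig import optics,arm
from h import *
f=optics.grab_frame("scene");w=cloud(f)
P=w[(w[...,0]>.46)&(w[...,0]<.545)&(w[...,1]>-.13)&(w[...,1]<-.02)&(w[...,2]>.071)&(w[...,2]<.079)]
c,d=pca(P[:,:2]);print("handle",P.mean(0),len(P),np.degrees(np.arctan2(d[1],d[0])))
s=arm.sense();print(s["contact_force"],s["moment"])
E
```

```text
clock: 10.95
tcp_pos: [0.4185, -0.2277, 0.0705]
eef_rot: [3.137, -0.002, 0.242]
contact_force: [-0.6, -3.4, 0.7]
grip_width: 0.0356
gripper_force: 1.3
handle [ 0.51802558 -0.07634868  0.07491778] 228 83.63001580580324
[-0.575693   -1.35062965  0.80372647] [-0.35640007  0.21217594 -0.00068074]
```

```bash
python3 -m handwheel '[0.02,-0.4,0,0,0,0.05,38,0.02,-0.4,0,0,0,0.05,38,0.02,-0.4,0,0,0,0.05,38,0.01,-0.24,0,0,0,0.03,38]';python3 -m handwheel '[0.01,-0.24,0,0,0,0.03,38,0,0,0,0,0,0,38]';python3 -m handwheel '[0.01,-0.24,0,0,0,0.03,38,0,0,0,0,0,0,38]'
```

```text
clock: 11.33
tcp_pos: [0.4164, -0.2129, 0.0701]
eef_rot: [3.139, -0.002, 0.067]
contact_force: [-1.6, -2.0, 1.4]
grip_width: 0.0354
gripper_force: 1.2
clock: 11.5
tcp_pos: [0.4163, -0.2102, 0.0699]
eef_rot: [3.139, -0.002, 0.038]
contact_force: [-0.1, -1.7, 0.3]
grip_width: 0.0358
gripper_force: 0.6
clock: 11.67
tcp_pos: [0.4163, -0.2077, 0.0697]
eef_rot: [3.14, -0.002, 0.008]
contact_force: [-0.6, -1.6, 1.5]
grip_width: 0.0355
gripper_force: 0.8
```

```bash
for i in 1; do :; done; python3 -m handwheel '[0.01,-0.24,0,0,0,0.03,38,0.01,-0.24,0,0,0,0.03,38,0,0,0,0,0,0,38]';python3 -m handwheel '[0.01,-0.24,0,0,0,0.03,38,0,0,0,0,0,0,38]';python3 -m handwheel '[0.01,-0.16,0,0,0,0.02,38,0,0,0,0,0,0,38]'
```

```text
clock: 11.92
tcp_pos: [0.4164, -0.2026, 0.0694]
eef_rot: [3.141, -0.001, -0.052]
contact_force: [0.4, -1.5, 1.0]
grip_width: 0.0354
gripper_force: 0.6
clock: 12.08
tcp_pos: [0.4164, -0.2001, 0.0691]
eef_rot: [3.141, -0.001, -0.082]
contact_force: [0.4, -1.9, 1.0]
grip_width: 0.0356
gripper_force: 0.7
clock: 12.25
tcp_pos: [0.4165, -0.1983, 0.0689]
eef_rot: [3.141, -0.001, -0.104]
contact_force: [-0.1, -1.6, 1.8]
grip_width: 0.0355
gripper_force: 0.8
```

```bash
python3 -m handwheel '[0.01,-0.16,0,0,0,0.02,38,0.01,-0.16,0,0,0,0.02,38,0,0,0,0,0,0,38]';python3 -m handwheel '[0.01,-0.16,0,0,0,0.02,38,0,0,0,0,0,0,38]';python3 -m handwheel '[0.01,-0.16,0,0,0,0.02,38,0,0,0,0,0,0,38]'
```

```text
clock: 12.5
tcp_pos: [0.4168, -0.1947, 0.0687]
eef_rot: [-3.141, -0.0, -0.145]
contact_force: [-0.2, -1.6, 1.3]
grip_width: 0.0351
gripper_force: 0.7
clock: 12.67
tcp_pos: [0.4169, -0.1931, 0.0686]
eef_rot: [-3.141, 0.0, -0.165]
contact_force: [0.3, -1.2, 1.1]
grip_width: 0.0352
gripper_force: 0.6
clock: 12.83
tcp_pos: [0.4172, -0.1915, 0.0686]
eef_rot: [-3.141, 0.0, -0.185]
contact_force: [-0.7, -1.4, 0.9]
grip_width: 0.0354
gripper_force: 0.6
```

```bash
python3 -m handwheel '[0.01,-0.16,0,0,0,0.02,38,0.01,-0.16,0,0,0,0.02,38,0,0,0,0,0,0,38]';python3 -m handwheel '[0.01,-0.16,0,0,0,0.02,38,0,0,0,0,0,0,38]';python3 -m handwheel '[0.01,-0.16,0,0,0,0.02,38,0,0,0,0,0,0,38]'
python3 - <<'E'
from rig import optics,arm
from h import *
f=optics.grab_frame("scene");w=cloud(f)
P=w[(w[...,0]>.46)&(w[...,0]<.545)&(w[...,1]>-.13)&(w[...,1]<-.02)&(w[...,2]>.071)&(w[...,2]<.079)]
c,d=pca(P[:,:2]);print("handle",P.mean(0),len(P),np.degrees(np.arctan2(d[1],d[0])))
cv2.imwrite("pics/s5.png",cv2.resize(f["img"][270:390,200:340,::-1],(700,600),interpolation=2))
E
```

```text
clock: 13.08
tcp_pos: [0.418, -0.1883, 0.0686]
eef_rot: [-3.141, 0.001, -0.226]
contact_force: [-1.3, -0.7, 0.7]
grip_width: 0.0357
gripper_force: 0.6
clock: 13.25
tcp_pos: [0.4184, -0.1868, 0.0685]
eef_rot: [-3.141, 0.001, -0.246]
contact_force: [-0.4, -1.4, -0.7]
grip_width: 0.0351
gripper_force: 0.6
clock: 13.42
tcp_pos: [0.4189, -0.1853, 0.0685]
eef_rot: [-3.141, 0.001, -0.266]
contact_force: [-1.6, -1.0, 0.4]
grip_width: 0.0355
gripper_force: 0.7
handle [ 0.51821933 -0.07729288  0.0750117 ] 235 83.90668437831583
```

View pics/s5.png

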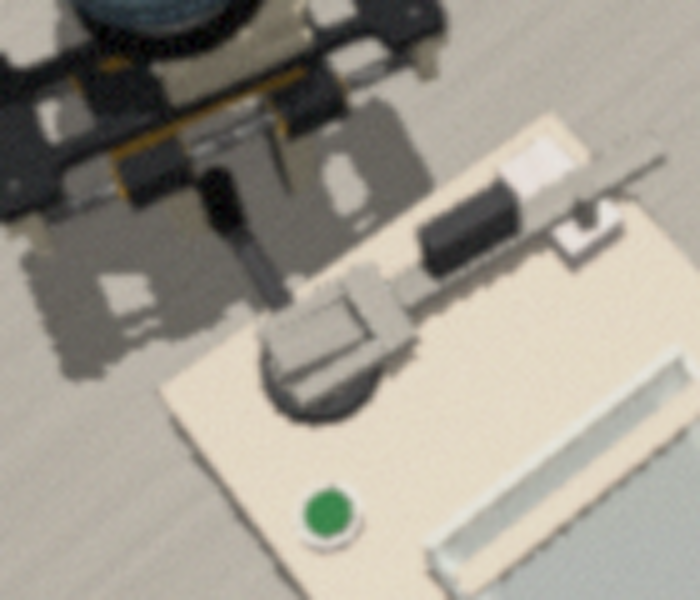

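The picture shows the key around the head at (335,335) with its handle against the pin at (585,210). The lever now points towards the robot, with the knob at (220,195). The nut isn't hard yet, so I keep going in small steps.

```bash
python3 -m handwheel '[0.01,-0.16,0,0,0,0.02,38,0.01,-0.16,0,0,0,0.02,38,0,0,0,0,0,0,38]';python3 -m handwheel '[0.01,-0.16,0,0,0,0.02,38,0,0,0,0,0,0,38]';python3 -m handwheel '[0.01,-0.16,0,0,0,0.02,38,0,0,0,0,0,0,38]'
```

```text
clock: 13.72
tcp_pos: [0.42, -0.1822, 0.0685]
eef_rot: [-3.141, 0.001, -0.306]
contact_force: [-1.1, -0.7, 0.1]
grip_width: 0.0352
gripper_force: 0.7
clock: 13.88
tcp_pos: [0.4206, -0.1809, 0.0685]
eef_rot: [3.142, 0.0, -0.325]
contact_force: [-2.5, -1.6, 0.4]
grip_width: 0.0355
gripper_force: 1.2
clock: 14.05
tcp_pos: [0.421, -0.18, 0.0686]
eef_rot: [3.14, 0.0, -0.345]
contact_force: [-4.2, -4.8, -1.3]
grip_width: 0.0353
gripper_force: 2.7
```

```bash
python3 -m handwheel '[0.0,-0.16,0,0,0,0.01,38,0,0,0,0,0,0,38]';python3 -m handwheel '[0,-0.1,0,0,0,0,38,0,0,0,0,0,0,38]'
```

```text
clock: 14.22
tcp_pos: [0.4213, -0.1793, 0.0686]
eef_rot: [3.139, 0.0, -0.354]
contact_force: [-6.7, -8.1, -1.0]
grip_width: 0.0355
gripper_force: 4.4
clock: 14.38
tcp_pos: [0.4214, -0.1788, 0.0686]
eef_rot: [3.138, 0.001, -0.354]
contact_force: [-7.0, -8.3, -1.7]
grip_width: 0.0356
gripper_force: 5.5
```

```bash
python3 -m handwheel '[0,-0.12,0,0,0,0,38,0,0,0,0,0,0,38,0,0,0,0,0,0,38]'
```

```text
clock: 14.63
tcp_pos: [0.4215, -0.1782, 0.0686]
eef_rot: [3.137, 0.001, -0.354]
contact_force: [-8.5, -11.8, -1.1]
grip_width: 0.0354
gripper_force: 6.8
```

Firm, at about 14 N tangential. I'll back off, raise, and measure the key.

```bash
python3 -m handwheel '[0,0.4,0,0,0,0,38,0,0.7,0,0,0,0,38,0,0,-1,0,0,0,38,0,0,-3,0,0,0,38,0,0,-4,0,0,0,38,0,0,-4,0,0,0,38,0,0,0,0,0,0,38]'
cat > meas.py <<'E'
from rig import optics,arm
from h import *
for c in("scene","top","wrist"):
    f=optics.grab_frame(c);w=cloud(f)
    def rep(n,x0,x1,y0,y1,z0,z1):
        P=w[(w[...,0]>x0)&(w[...,0]<x1)&(w[...,1]>y0)&(w[...,1]<y1)&(w[...,2]>z0)&(w[...,2]<z1)]
        if len(P)<15: return
        r=cv2.minAreaRect(P[:,:2].astype(np.float32)); print(c,n,len(P),P.mean(0).round(4),np.round(r[0],4),np.round(r[1],4),round(r[2],1))
    rep("rib",.46,.55,-.18,-.09,.09,.115); rep("handle",.49,.545,-.098,-.02,.071,.08)
    rep("fork+head",.45,.54,-.25,-.16,.07,.086); rep("headtop",.45,.54,-.25,-.16,.079,.086); rep("knob",.39,.46,-.25,-.14,.088,.1);rep("pin",.51,.55,-.1,-.06,.085,.1)
s=arm.sense();print(s["clock"],s["tcp_pos"].round(4),s["eef_rot"].round(3),s["q"].round(2))
E
python3 meas.py
```

```text
clock: 15.22
tcp_pos: [0.423, -0.1889, 0.1962]
eef_rot: [3.139, -0.014, -0.354]
contact_force: [1.0, -0.0, 0.4]
grip_width: 0.0352
gripper_force: 0.0
scene rib 196 [ 0.5098 -0.1334  0.1039] [ 0.5078 -0.1324] [0.0435 0.0156] 79.1
scene handle 185 [ 0.519  -0.0682  0.0751] [ 0.5229 -0.0697] [0.0627 0.0266] 79.1
scene fork+head 540 [ 0.4989 -0.1966  0.0768] [ 0.4977 -0.1932] [0.068  0.0433] 81.5
scene headtop 153 [ 0.4956 -0.207   0.0814] [ 0.4999 -0.1958] [0.0623 0.0244] 65.6
scene knob 47 [ 0.418  -0.1927  0.0942] [ 0.4181 -0.1923] [0.0151 0.0142] 32.0
scene pin 25 [ 0.5294 -0.0854  0.0932] [ 0.5291 -0.0848] [0.0089 0.0096] 22.8
top rib 114 [ 0.5082 -0.1224  0.1047] [ 0.5096 -0.1233] [0.0277 0.0158] 80.4
top handle 215 [ 0.5183 -0.0679  0.0753] [ 0.5172 -0.0678] [0.0611 0.0222] 81.1
top fork+head 127 [ 0.5015 -0.188   0.076 ] [ 0.4978 -0.192 ] [0.0329 0.0442] 75.2
top headtop 17 [ 0.5059 -0.1917  0.0803] [ 0.5073 -0.1875] [0.0223 0.043 ] 47.7
top pin 23 [ 0.5285 -0.0841  0.0938] [ 0.5287 -0.0843] [0.0088 0.0092] 31.8
wrist rib 2021 [ 0.507  -0.1328  0.1063] [ 0.5075 -0.1311] [0.0442 0.0141] 80.6
wrist handle 2352 [ 0.5184 -0.0682  0.0754] [ 0.5225 -0.0687] [0.0626 0.0253] 80.7
wrist fork+head 5703 [ 0.4974 -0.1949  0.0772] [ 0.4975 -0.1921] [0.0667 0.0421] 80.6
wrist headtop 1850 [ 0.4951 -0.2067  0.0813] [ 0.4951 -0.2066] [0.036 0.02 ] 73.3
wrist knob 479 [ 0.4176 -0.1913  0.0947] [ 0.417 -0.191] [0.0151 0.0155] 58.6
wrist pin 327 [ 0.5279 -0.085   0.0933] [ 0.5282 -0.0838] [0.01   0.0091] 73.7
15.3667 [ 0.4191 -0.1863  0.1888] [-3.141e+00 -1.000e-03 -3.540e-01] [-0.66  0.12  1.79  0.    1.23  1.26]
```

```bash
python3 -m handwheel '[2.13,-2.74,0,0,0,0,38,2.13,-2.74,0,0,0,0,38,2.14,-2.73,0,0,0,0,38,0,0,0,0,0,-0.1,38,0,0,0,0,0,-0.12,38,0,0,0,0,0,-0.12,38,0,0,0,0,0,-0.12,38,0,0,0,0,0,-0.12,38,0,0,0,0,0,-0.12,38,0,0,0,0,0,-0.12,38,0,0,0,0,0,-0.12,38,0,0,0,0,0,-0.12,38]'; python3 -m handwheel '[0,0,0,0,0,-0.12,38,0,0,0,0,0,-0.12,38,0,0,0,0,0,-0.12,38,0,0,0,0,0,-0.12,38,0,0,0,0,0,-0.12,38,0,0,0,0,0,-0.1,38,0,0,0,0,0,-0.12,38,0,0,0,0,0,0,38]'; python3 meas.py
```

```text
clock: 16.37
tcp_pos: [0.5063, -0.1308, 0.1863]
eef_rot: [-3.137, 0.001, 0.712]
contact_force: [-0.6, 0.1, 0.1]
grip_width: 0.0349
gripper_force: 0.0
clock: 17.03
tcp_pos: [0.5063, -0.1309, 0.1864]
eef_rot: [-3.138, -0.002, 1.53]
contact_force: [1.1, -0.0, -0.2]
grip_width: 0.0351
gripper_force: 0.0
scene rib 167 [ 0.5097 -0.1368  0.1031] [ 0.5118 -0.1209] [0.0683 0.0166] 75.1
scene handle 179 [ 0.519  -0.0684  0.0751] [ 0.5206 -0.0685] [0.0587 0.0269] 88.5
scene fork+head 539 [ 0.4989 -0.1965  0.0768] [ 0.4979 -0.1926] [0.0682 0.0439] 79.4
scene headtop 149 [ 0.4956 -0.2074  0.0813] [ 0.4964 -0.1987] [0.0541 0.0241] 81.6
scene knob 49 [ 0.4184 -0.1928  0.0941] [ 0.4177 -0.1927] [0.0148 0.0144] 3.5
scene pin 25 [ 0.5294 -0.0855  0.0934] [ 0.5284 -0.0856] [0.009  0.0077] 72.3
top rib 35 [ 0.5098 -0.1128  0.1044] [ 0.5102 -0.1125] [0.0131 0.0076] 7.2
top handle 99 [ 0.5203 -0.0534  0.0757] [ 0.5144 -0.0671] [0.0619 0.0223] 65.1
top fork+head 236 [ 0.4909 -0.2054  0.0776] [ 0.4976 -0.1979] [0.0563 0.0433] 79.9
top headtop 82 [ 0.4922 -0.2137  0.0821] [ 0.4862 -0.2058] [0.0305 0.0585] 24.2
top knob 22 [ 0.4202 -0.1935  0.0949] [ 0.4201 -0.1936] [0.0144 0.0073] 54.2
wrist rib 1686 [ 0.5073 -0.1286  0.1066] [ 0.5071 -0.1303] [0.0441 0.014 ] 80.7
wrist handle 2470 [ 0.5176 -0.0667  0.0753] [ 0.5203 -0.0684] [0.0629 0.0217] 80.7
wrist fork+head 3064 [ 0.4979 -0.185   0.0763] [ 0.4981 -0.1853] [0.0488 0.042 ] 80.6
wrist headtop 624 [ 0.4971 -0.1961  0.0811] [ 0.4971 -0.1976] [0.0191 0.0205] 76.0
wrist pin 223 [ 0.5277 -0.083   0.0948] [ 0.5279 -0.0832] [0.0093 0.0096] 45.0
17.1833 [ 0.5068 -0.1312  0.1874] [-3.140e+00 -1.000e-03  1.522e+00] [-0.47  0.24  1.64  0.    1.26 -0.42]
```

```bash
python3 -m handwheel '[0,0.07,1,0,0,0.115,38,0,0,4,0,0,0,38,0,0,3,0,0,0,38,0,0,1.7,0,0,0,38,0,0,1,0,0,0,38,0,0,0,0,0,0,38,0,0,0,0,0,0,38]'; python3 -m handwheel '[0,0,0,0,0,0,5,0,0,0,0,0,0,0,0,0,0,0,0,0,0,0,0,0,0,0,0,0,0,0,0,0,0,0,0,0,0,0,0,0,0,0]'
```

```text
clock: 17.77
tcp_pos: [0.5082, -0.1317, 0.0817]
eef_rot: [-3.141, -0.0, 1.41]
contact_force: [0.2, 0.5, 0.3]
grip_width: 0.0355
gripper_force: 0.0
clock: 18.27
tcp_pos: [0.5081, -0.1318, 0.0827]
eef_rot: [3.141, 0.001, 1.411]
contact_force: [-3.0, 0.5, 6.7]
grip_width: 0.0139
gripper_force: 30.0
```

```bash
python3 -m handwheel '[0,0,-0.3,0,0,0,0,0,0,-0.3,0,0,0,0,0,0,-0.4,0,0,0,0]';  python3 -m handwheel '[0,0,-0.5,0,0,0,0,0,0,-0.5,0,0,0,0,0,0,-0.5,0,0,0,0,0,0,-1,0,0,0,0,0,0,-2,0,0,0,0,0,0,-3,0,0,0,0,0,0,-3,0,0,0,0,0,0,0,0,0,0,0]'
python3 - <<'E'
from rig import optics,arm
from h import *
f=optics.grab_frame("scene");w=cloud(f)
def rep(n,x0,x1,y0,y1,z0,z1):
    P=w[(w[...,0]>x0)&(w[...,0]<x1)&(w[...,1]>y0)&(w[...,1]<y1)&(w[...,2]>z0)&(w[...,2]<z1)]
    r=cv2.minAreaRect(P[:,:2].astype(np.float32)); print(n,len(P),P.mean(0).round(4),np.round(r[0],4),np.round(r[1],4),round(r[2],1))
rep("head",.46,.54,-.25,-.17,.077,.086);rep("knob",.39,.46,-.25,-.14,.088,.1)
z=arm.sense()["tcp_pos"][2]-.015; rep("fork",.45,.55,-.25,-.15,z-.003,z+.014)
E
```

```text
clock: 18.52
tcp_pos: [0.5079, -0.1314, 0.0915]
eef_rot: [-3.141, -0.0, 1.411]
contact_force: [0.2, -0.4, -2.9]
grip_width: 0.014
gripper_force: 30.0
clock: 19.18
tcp_pos: [0.5112, -0.1331, 0.2036]
eef_rot: [3.131, 0.003, 1.411]
contact_force: [1.9, -0.3, -1.9]
grip_width: 0.014
gripper_force: 30.0
head 164 [ 0.4961 -0.208   0.0812] [ 0.4953 -0.2078] [0.0356 0.0215] 73.1
knob 34 [ 0.4157 -0.1929  0.095 ] [ 0.4153 -0.1927] [0.0117 0.0145] 2.3
fork 570 [ 0.5036 -0.1906  0.1952] [ 0.5016 -0.1884] [0.0792 0.0442] 82.6
```

```bash
python3 -m handwheel '[0,0,0,0,0,-0.09,0,0,0,0,0,0,-0.12,0,0,0,0,0,0,-0.12,0,0,0,0,0,0,-0.12,0,0,0,0,0,0,-0.12,0,0,0,0,0,0,-0.12,0,0,0,0,0,0,-0.12,0,0,0,0,0,0,-0.12,0,0,0,0,0,0,-0.12,0,0,0,0,0,0,-0.12,0,0,0,0,0,0,-0.12,0,0,0,0,0,0,-0.12,0]'; python3 -m handwheel '[0,0,0,0,0,-0.12,0,0,0,0,0,0,-0.12,0,0,0,0,0,0,-0.12,0,0,2,0,0,0,0,0,0,3.5,0,0,0,0,0,0,3.5,0,0,0,0,0,0,3.5,0,0,0,0,0,0,3.5,0,0,0,0,0,0,3.5,0,0,0,0,0,0,3.5,0,0,0,0,0,0,3.5,0,0,0,0,0,0,3.5,0,0,0,0,0]'; python3 -m handwheel '[0,3.5,0,0,0,0,0,0,3.5,0,0,0,0,0,0,3.5,0,0,0,0,0,0,1.5,0,0,0,0,0,0,0,0,0,0,0,0,0,0,0,0,0,0,0]'
python3 look.py w6
python3 - <<'E'
from h import *
w=cloud(dict(np.load("/tmp/wrist.npz")))
def rep(n,x0,x1,y0,y1,z0,z1):
    P=w[(w[...,0]>x0)&(w[...,0]<x1)&(w[...,1]>y0)&(w[...,1]<y1)&(w[...,2]>z0)&(w[...,2]<z1)]
    if len(P)<15: print(n,len(P));return
    r=cv2.minAreaRect(P[:,:2].astype(np.float32)); print(n,len(P),np.percentile(P,[1,99],axis=0).round(3).tolist(),np.round(r[0],4),np.round(r[1],4),round(r[2],1))
rep("wall",.33,.66,.2,.45,.0095,.0135);rep("floor",.33,.66,.2,.45,.003,.007);rep("held",.33,.66,.2,.36,.18,.205)
E
```

```text
clock: 20.23
tcp_pos: [0.5071, -0.1312, 0.1954]
eef_rot: [3.141, -0.003, 2.827]
contact_force: [0.2, 0.2, -3.5]
grip_width: 0.0139
gripper_force: 30.0
clock: 21.23
tcp_pos: [0.495, 0.1697, 0.1956]
eef_rot: [-3.141, -0.002, -3.102]
contact_force: [1.1, -0.0, -2.9]
grip_width: 0.0138
gripper_force: 30.0
clock: 21.73
tcp_pos: [0.4905, 0.2884, 0.1953]
eef_rot: [-3.14, -0.002, -3.1]
contact_force: [-0.2, -1.3, -2.2]
grip_width: 0.0139
gripper_force: 30.0
21.7333 [0.4905 0.2884 0.1953] [-3.1403e+00 -2.4000e-03 -3.1001e+00] [ 0.34  0.31  1.52 -0.    1.31 -1.28]
wall 5264 [[0.368, 0.241, 0.01], [0.555, 0.42, 0.013]] [0.4635 0.3309] [0.1905 0.1803] 0.5
floor 31894 [[0.374, 0.247, 0.004], [0.556, 0.415, 0.007]] [0.4535 0.3294] [0.2352 0.2161] 82.8
held 8984 [[0.393, 0.275, 0.186], [0.558, 0.304, 0.204]] [0.478 0.287] [0.1716 0.0414] 6.4
```

View pics/w6.png

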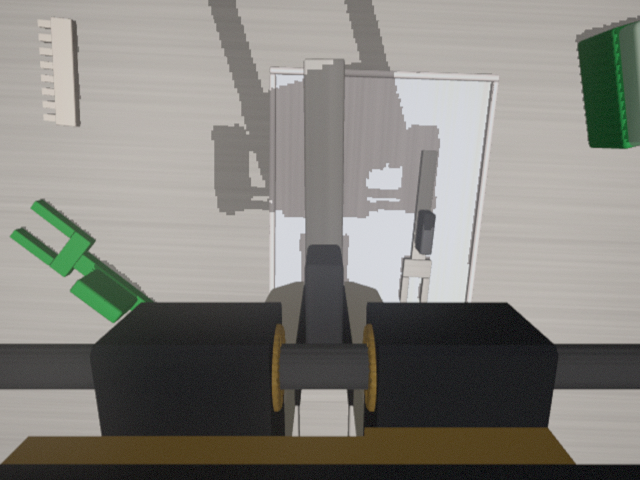

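The picture shows the held key at (325,180) over the tray's free side, with the small key untouched at (422,220) and well clear. Next I lower it.

```bash
python3 -m handwheel '[0,0,3,0,0,0,0,0,0,4,0,0,0,0,0,0,4,0,0,0,0,0,0,3,0,0,0,0,0,0,2,0,0,0,0,0,0,0.9,0,0,0,0,0,0,0.3,0,0,0,0,0,0,0,0,0,0,0]'; python3 -m handwheel '[0,0,0.15,0,0,0,0,0,0,0,0,0,0,0]'
```

```text
clock: 22.45
tcp_pos: [0.4919, 0.2871, 0.0247]
eef_rot: [-3.141, -0.0, -3.104]
contact_force: [0.6, -0.1, -2.2]
grip_width: 0.0137
gripper_force: 30.0
clock: 22.62
tcp_pos: [0.493, 0.2883, 0.0247]
eef_rot: [3.141, 0.003, -3.103]
contact_force: [0.4, -0.1, -1.5]
grip_width: 0.0142
gripper_force: 30.0
```

```bash
python3 -m handwheel '[0,0,0.15,0,0,0,0,0,0,0,0,0,0,0]'; python3 -m handwheel '[0,0,0.12,0,0,0,0,0,0,0,0,0,0,0]'
```

```text
clock: 22.78
tcp_pos: [0.4925, 0.2884, 0.0227]
eef_rot: [3.141, 0.002, -3.102]
contact_force: [0.6, -0.7, -0.9]
grip_width: 0.0136
gripper_force: 30.0
clock: 22.95
tcp_pos: [0.4925, 0.2884, 0.0227]
eef_rot: [3.141, 0.003, -3.102]
contact_force: [-2.9, -1.9, 11.0]
grip_width: 0.014
gripper_force: 30.0
```

On the floor. I release, retreat and check.

```bash
python3 -m handwheel '[0,0,0,0,0,0,38,0,0,0,0,0,0,38,0,0,0,0,0,0,38,0,0,0,0,0,0,38,0,0,-1.5,0,0,0,38,0,0,-3,0,0,0,38,0,0,-4,0,0,0,38,0,0,-4,0,0,0,38,0,0,-4,0,0,0,38,0,0,-3,0,0,0,38,0,0,0,0,0,0,38,0,0,0,0,0,0,38]'
python3 - <<'E'
from rig import optics,arm
from h import *
print(arm.sense()["tcp_pos"])
O={}
for c in("scene","top","wrist"):
    f=optics.grab_frame(c);w=cloud(f);O[c]=f
    def rep(n,x0,x1,y0,y1,z0,z1):
        P=w[(w[...,0]>x0)&(w[...,0]<x1)&(w[...,1]>y0)&(w[...,1]<y1)&(w[...,2]>z0)&(w[...,2]<z1)]
        if len(P)<15: return
        r=cv2.minAreaRect(P[:,:2].astype(np.float32)); print(c,n,len(P),P.mean(0).round(4),np.percentile(P,[2,98],axis=0).round(3).tolist(),round(r[2],1))
    rep("key",.38,.60,.26,.32,.0115,.025);rep("rib",.38,.6,.26,.32,.035,.06);rep("head",.46,.54,-.25,-.17,.077,.086);rep("knob",.39,.46,-.25,-.14,.088,.1)
a=O["scene"]["img"][160:280,350:500,::-1];b=O["scene"]["img"][270:390,200:350,::-1]
cv2.imwrite("pics/end.png",np.hstack([cv2.resize(x,(400,320)) for x in(a,b)]))
E
```

```text
clock: 23.95
tcp_pos: [0.4927, 0.2885, 0.2176]
eef_rot: [3.14, 0.005, -3.102]
contact_force: [0.4, 0.9, 0.2]
grip_width: 0.0355
gripper_force: 0.0
[0.49272916 0.28852497 0.21763856]
scene key 407 [0.5034 0.285  0.0152] [[0.4, 0.268, 0.012], [0.582, 0.309, 0.023]] 3.6
scene rib 114 [0.4917 0.2836 0.0443] [[0.47, 0.277, 0.035], [0.512, 0.292, 0.049]] 7.2
scene head 166 [ 0.4959 -0.2083  0.0812] [[0.484, -0.225, 0.078], [0.508, -0.191, 0.084]] 75.1
scene knob 47 [ 0.4176 -0.193   0.0943] [[0.409, -0.199, 0.089], [0.425, -0.186, 0.097]] 17.3
top key 307 [0.45   0.2837 0.0157] [[0.399, 0.276, 0.012], [0.543, 0.296, 0.023]] 85.6
top rib 139 [0.4875 0.2852 0.0462] [[0.469, 0.279, 0.036], [0.508, 0.292, 0.052]] 1.9
top head 162 [ 0.4955 -0.2069  0.0815] [[0.484, -0.224, 0.077], [0.507, -0.19, 0.086]] 74.0
top knob 52 [ 0.4169 -0.1916  0.0946] [[0.41, -0.199, 0.09], [0.424, -0.185, 0.099]] 4.1
wrist key 3542 [0.4904 0.2875 0.0153] [[0.397, 0.27, 0.014], [0.58, 0.31, 0.017]] 2.5
wrist rib 923 [0.4881 0.2873 0.0469] [[0.468, 0.281, 0.042], [0.51, 0.294, 0.049]] 2.3
```

View pics/end.png

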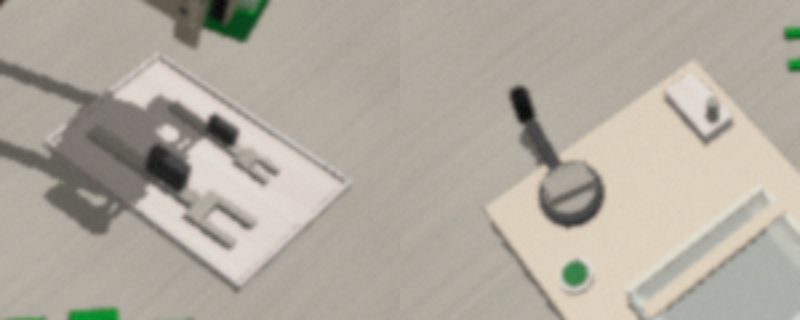

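The final view shows the larger key flat in the tray at (180,190) beside the untouched small key at (230,150). The lever is still at its tight position, with the knob at (520,100). The head has turned about 16°, so the index point has moved about 6 mm, within the 9 mm allowed.

```bash
python3 -c "
from rig import workorder
print(workorder.hand_in())"
```

```text
the job is handed in; nothing more can be done
None
```

The job is handed in at about 24 s: the locknut is tight at about 14 N on the knob, the screw turned about 16° (index point about 6 mm, limit 9 mm), the larger key lies flat in the tray, and the small key was not touched.

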